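# Find the real eyepiece by its weight and set it on the spring scale

### The job

Two black eyepieces that look exactly alike stand on the bench: one is the real thing, full of glass and much heavier, the other is a hollow dummy. Tell them apart by weight, then stand the heavier one upright on the round pan of the blue spring scale, near the middle, so that it holds the pan down, and leave the light dummy standing upright on the bench, off the scale.

Things in the scene. Friction and masses are not known exactly. Their poses are not given: they have to be found in the camera images.
- eyepiece_p_mid (a point): One of two look-alike loose eyepieces: black, round, upright, 51 mm across the widest part, 62 mm tall, narrower foot, glass disc on top. Point: on its axis, half-way up (31 mm above the underside), a good height to grip; z along the axis. One of the pair weighs 0.10 to 0.14 kg (hollow dummy), the other 0.42 to 0.58 kg; this cannot be seen.
- eyepiece_q_mid (a point): The other of the two look-alike eyepieces: same shape, size and looks; point on its axis half-way up (31 mm above the underside). Two more black eyepieces behind, of other shapes (one taller with a narrow top, one bent), are bystanders.
- pan_top (a point): Centre of the top face of the scale's round pan (flat, level disc, 120 mm across, 5 mm thick, black rubber mat on a silver plate), 36 mm above the bench when unloaded. Below it a blue square base, 124 mm wide and 20 mm high, fixed to the bench. z up.
- pan (a joint): How far the pan has sunk, in m: 0 unloaded (up), 0.008 on its stop (down). It is on a spring: under the dummy it sinks less than 2 mm, under the real eyepiece it goes down to the stop, 8 mm.
Not all that is in view belongs to the job. What is shaped like the part that bears eyepiece_q_mid but purple or yellow is not meant.

How it is judged:
At the end, for the whole second after the job is handed in: One of the two look-alikes stands upright (within 10 degrees) on the pan with its axis within 40 mm of the pan's centre and, being the heavier one, holds the pan more than 5 mm down; the other stands upright (within 10 degrees) on the bench, its axis more than 85 mm from the pan's centre (value of joint pan above 0.005 m and ((horizontal distance between eyepiece_p_mid and pan_top below 0.04 m and z of eyepiece_p_mid in the frame of pan_top below 0.04 m and angle between each of eyepiece_p_mid, eyepiece_q_mid's own z axis and vertical below 0.17 rad and horizontal distance between eyepiece_q_mid and pan_top above 0.085 m and height (world z) of eyepiece_q_mid below 0.043 m) or (horizontal distance between eyepiece_q_mid and pan_top below 0.04 m and z of eyepiece_q_mid in the frame of pan_top below 0.04 m and angle between each of eyepiece_q_mid, eyepiece_p_mid's own z axis and vertical below 0.17 rad and horizontal distance between eyepiece_p_mid and pan_top above 0.085 m and height (world z) of eyepiece_p_mid below 0.043 m))); the robot touches nothing.
It also fails if it takes over 51 s, if anything falls off the work surface, if the arm or the gripper's body presses on something with over 40 N, if the wrist force passes 120 N, or if a joint passes its speed limit or range.

### The arm

A 7-joint arm with a two-finger parallel gripper is mounted at the origin on a cart in front of the work surface, level with it; the furniture and walls round the work are solid. World frame = base frame: x ahead of the robot, y to its left, z up, the work surface at z = 0. Lengths are in m, angles in rad, forces in N, time in s.
With the tool pointing down it reaches from about 0.35 to 0.9 m from the base axis. Payload 8.1 kg.
Tool frame: the origin (TCP) lies between the finger pads; the fingertips stand 17 mm ahead of it and the grasp point (between the pads) lies 2 mm behind it; z points along the fingers, y is the direction in which the jaws open and shut (so a half turn about z gives the same grasp; the last joint's range is limited). The gripper opens to 92 mm and grips with 3 to 60 N. Pads are 19 mm wide; open, the fingers measure 130 mm over their backs; the gripper's body (75 mm by 190 mm) begins 47 mm behind the grasp point.
Start: joints at [1.084, 0.434, 0.025, 1.573, -0.012, 1.134, -0.075], TCP at [0.234, -0.58, 0.216] pointing down, gripper open.
Joint ranges: [-2.62, 2.62], [-0.44, 2.09], [-1.27, 1.32], [0.08, 2.57], [-1.32, 4.46], [0.12, 2], [-2.74, 2.74]. Speed limits (rad/s): [2.22, 2.22, 3.01, 3.01, 3.14, 3.14, 3.14].

### API

Orientations are given as a unit quaternion [x, y, z, w].
In Python, from cell import read_state, read_camera, finish_job gives the robot as it stands.
- The arm moves only by the tool servo_tool, never from a script. Its argument "rows" is a list of rows, each a list of 5 numbers: the closure in counts, from 0 (fully open) to 255 (shut), then the shift along the tool's x, y, z in units of 50 mm (1.0 is 50 mm), then the turn about the tool's z in units of 8 degrees (1.0 is 8 degrees). A call has 1 to 20 rows; each row shifts and turns the pose as measured when the row begins, along the tool's axes as they then stand; what a row does not reach is not made up. A row lasts 1/10 s, in which the tool goes at most 50 mm and 8.59 degrees, less where a joint would pass 70% of its speed; a pose out of reach is approached as far as the arm can. A call is refused whole if a number of a shift passes 1 or a number of a turn 1, either way. A call with a gripper value outside its range is refused whole. The fingers move at their own pace and stop on an object; "grip_force" is the grip in N (left out, the last holds). Time passes only in rows, so rows that do not move let the fingers close. It gives the time, the measured TCP pose, the force and the opening at its end, in the units of the state.
- read_state(): the state, without advancing time (a new reading comes with each control period).
- read_camera(name): name is "scene" or "top"; returns a dict with "color" (420x560x3 uint8, red, green, blue), "depth" (420x560 float32, m along the optical axis (not along the pixel's ray), 0 where there is no reading), "fx", "fy", "cx", "cy" (pixels), "T" (4x4, takes a point from camera to world coordinates). Camera axes: x right, y up, looking along -z (the intrinsics and any distortion apply to the point x, -y, -z); pixel columns grow to the right and rows downward; lengths in m; the calibration is good to about 2 mm. A picture is of the moment at which its call begins.
- finish_job(): hands the job in, once; it reports no verdict.
The state is a dict: "time_s": time; "q": joint angles; "joint_velocities": joint speeds; "tau": joint torques, N m; "tool_pos": TCP position; "orientation": TCP orientation; "contact_force": force on the tool from outside, world axes, zero at the start; "wrist_torque": the same for the moment, N m; "finger_gap": opening from 0.0 (shut) to 1.0 (fully open).
Only numpy, scipy, OpenCV 4.12 (cv2) and the standard library are available. Lean on these libraries where they do the work, as an engineer would, in place of code of your own. Each camera call takes 0.05 s, during which the arm holds its last target.

## Working session

There is one attempt and no reset: what is moved stays moved. The work goes in short steps, Python scripts to look and compute and a tool call to move; the robot and the scene stay as the last step left them, time stands still between calls to the robot, and variables do not carry over. Pictures are saved under pics/ and viewed, and the job is handed in when it is done.

Besides the shell and the picture viewer there is one more tool, called after "Emit:" as name([rows], argument=value, ...), one row to a line, values as JSON. servo_tool: Moves the arm, as the interface text tells. Its arguments: {"type":"object","properties":{"rows":{"type":"array","items":{"type":"array","items":{"type":"number"}}},"grip_force":{"type":"number"}},"required":["rows"]}

```bash
mkdir -p pics
python3 - <<'E'
from cell import *
import cv2,numpy as np
s=read_state();print({k:np.round(v,3) for k,v in s.items()})
for n in("scene","top"):
    c=read_camera(n);cv2.imwrite(f"pics/{n}0.png",c["color"][...,::-1]);np.savez(f"{n}0.npz",**c)
    print(n,c["fx"],c["cx"],c["cy"],[k for k in c],np.round(c["T"],3))
E
```

```text
{'time_s': np.float64(0.0), 'q': array([ 1.084,  0.435,  0.025,  1.574, -0.012,  1.134, -0.075]), 'joint_velocities': array([-0.   ,  0.001, -0.001, -0.001, -0.001,  0.001, -0.001]), 'tau': array([-1.0000e-03, -6.6785e+01,  9.8400e-01, -3.1446e+01, -6.1000e-02,
        4.3000e-02,  0.0000e+00]), 'tool_pos': array([ 0.234, -0.579,  0.215]), 'orientation': array([ 0.982,  0.191, -0.   , -0.001]), 'contact_force': array([-0.012,  0.143,  0.038]), 'wrist_torque': array([ 0.026, -0.071,  0.016]), 'finger_gap': np.float64(1.001)}
scene 522.1245076447494 278.55467481452933 211.06240417934146 ['color', 'depth', 'fx', 'fy', 'cx', 'cy', 'T'] [[-0.585  0.616 -0.527 -0.093]
 [-0.811 -0.447  0.378  0.364]
 [-0.003  0.649  0.761  0.834]
 [ 0.     0.     0.     1.   ]]
top 539.8915211306127 279.4860241761544 206.2426479109989 ['color', 'depth', 'fx', 'fy', 'cx', 'cy', 'T'] [[ 0.004  0.989 -0.151  0.298]
 [-1.     0.007  0.022 -0.026]
 [ 0.023  0.151  0.988  0.991]
 [ 0.     0.     0.     1.   ]]
```

View pics/scene0.png

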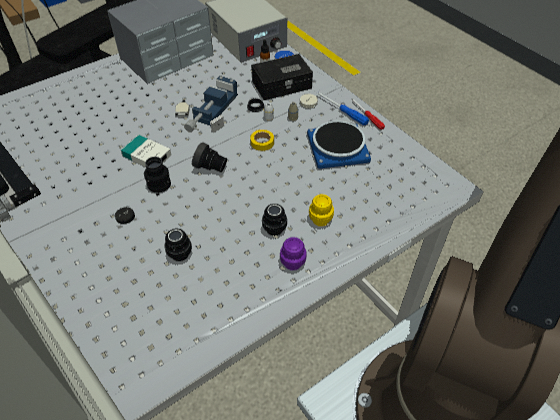

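View pics/top0.png

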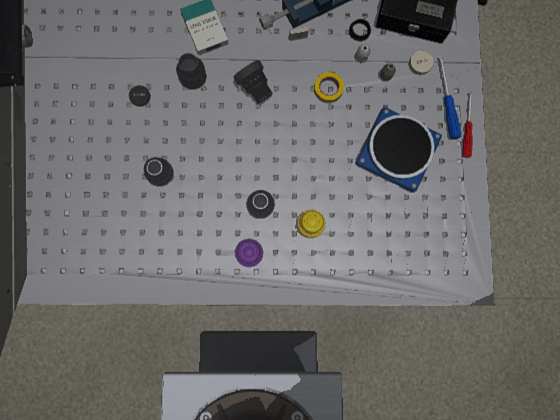

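Black candidates in the top view:
- (157,170) and (260,204): upright with a glass disc, so these are the look-alike pair.
- (191,70) taller, (255,80) bent and (139,95) flat cap: bystanders.
- (248,252) purple and (312,223) yellow: decoys.

The scale pan is at (402,146). Next I'll measure these positions.

```bash
cat > h.py <<'E'
import numpy as np
def cloud(c):
    d=c["depth"];v,u=np.mgrid[:d.shape[0],:d.shape[1]]
    P=np.stack([(u-c["cx"])/c["fx"]*d,-(v-c["cy"])/c["fy"]*d,-d],-1)
    W=P@c["T"][:3,:3].T+c["T"][:3,3]; W[d<=0]=np.nan
    return W
E
python3 - <<'E'
from h import *
import cv2
for n,pts in(("top",dict(A=(157,170),B=(260,204),pur=(248,252),yel=(312,223),pan=(402,146))),("scene",dict(A=(178,245),B=(274,220),pur=(293,252),yel=(321,209),pan=(340,140)))):
    c=np.load(n+"0.npz");W=cloud(c)
    for k,(u,v) in pts.items():
        r=48 if k=="pan" else 24
        w=W[v-r:v+r,u-r:u+r].reshape(-1,3);w=w[np.isfinite(w).all(1)]
        bench=np.median(w[w[:,2]<.012,2]) if (w[:,2]<.012).any() else None
        lo,hi=(.028,.05) if k=="pan" else (.050,.075)
        t=w[(w[:,2]>lo)&(w[:,2]<hi)]
        mid=w[(w[:,2]>.012)&(w[:,2]<.075)]
        print(n,k,"bench",bench,"n",len(t),"top z",np.percentile(t[:,2],[5,50,95]).round(4),"ctr",((t.min(0)+t.max(0))/2).round(4),t.mean(0).round(4),"ext",np.ptp(t,0).round(4),"allext",np.ptp(mid,0)[:2].round(3),mid.min(0)[:2].round(3),mid.max(0)[:2].round(3))
c=np.load("top0.npz")["color"][...,::-1]
cv2.imwrite("pics/crop0.png",cv2.resize(c[130:270,110:340],None,fx=3.4,fy=3.4,interpolation=cv2.INTER_CUBIC))
E
```

```text
top A bench -0.0018575890232785386 n 416 top z [0.0531 0.0585 0.0618] ctr [0.5073 0.1728 0.0569] [0.5059 0.1721 0.0582] ext [0.0408 0.0388 0.0136] allext [0.048 0.049] [0.482 0.148] [0.53  0.197]
top B bench -0.0014785742885460862 n 416 top z [0.0537 0.0587 0.0613] ctr [ 0.4483 -0.0128  0.057 ] [ 0.4481 -0.0129  0.0582] ext [0.0389 0.0387 0.0131] allext [0.05  0.049] [ 0.424 -0.038] [0.474 0.011]
top pur bench -0.0015768882446757226 n 433 top z [0.0542 0.0586 0.0617] ctr [0.3613 0.0072 0.0571] [0.3605 0.0068 0.0584] ext [0.0401 0.0382 0.0135] allext [0.049 0.048] [ 0.336 -0.017] [0.385 0.031]
top yel bench -0.0015274504358006036 n 419 top z [0.0539 0.0586 0.0616] ctr [ 0.4135 -0.1041  0.0572] [ 0.4133 -0.1036  0.0582] ext [0.0391 0.0389 0.012 ] allext [0.049 0.048] [ 0.389 -0.127] [ 0.438 -0.079]
top pan bench -0.0012530016924101606 n 3222 top z [0.0318 0.0348 0.0376] ctr [ 0.5569 -0.2704  0.0349] [ 0.5564 -0.2703  0.0348] ext [0.1203 0.1187 0.013 ] allext [0.18  0.179] [ 0.477 -0.369] [ 0.657 -0.19 ]
scene A bench -0.0003248072940807978 n 338 top z [0.0524 0.0596 0.0629] ctr [0.5059
[... 241 characters left out ...]
 ext [0.1085 0.0484 0.0143] allext [0.112 0.055] [ 0.358 -0.037] [0.471 0.018]
scene pur bench 1.2859887893457156e-05 n 341 top z [0.052  0.0598 0.0629] ctr [0.36   0.0066 0.0573] [0.3574 0.0088 0.0591] ext [0.039  0.0407 0.0145] allext [0.105 0.057] [ 0.335 -0.025] [0.44  0.032]
scene yel bench 0.00012542496991280183 n 286 top z [0.0524 0.0596 0.0627] ctr [ 0.4118 -0.1035  0.0575] [ 0.4102 -0.1011  0.0588] ext [0.0397 0.0412 0.0147] allext [0.049 0.051] [ 0.388 -0.13 ] [ 0.437 -0.079]
scene pan bench 3.013390548500805e-05 n 1543 top z [0.0332 0.0363 0.0392] ctr [ 0.603  -0.2703  0.038 ] [ 0.5597 -0.2682  0.0362] ext [0.2152 0.1203 0.0197] allext [0.277 0.223] [ 0.475 -0.411] [ 0.752 -0.188]
```

View pics/crop0.png

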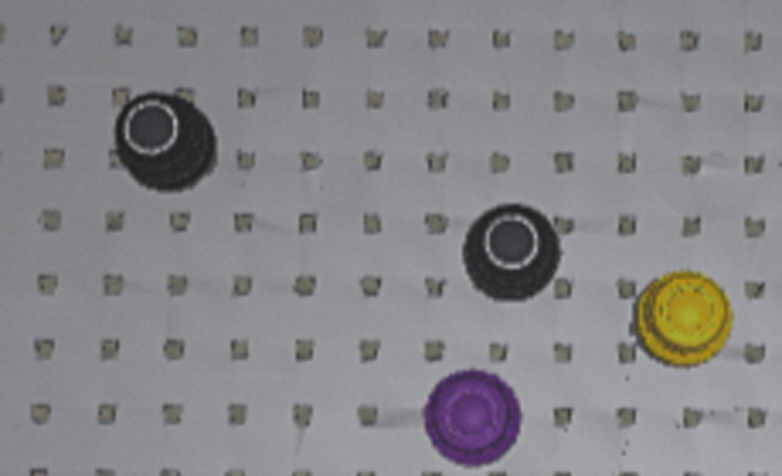

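The crop confirms A (157,170) and B (260,204) as the pair. A is at about (0.506, 0.1725), B at (0.448, -0.0125) and the pan at (0.557, -0.270). The heights match the task text: tops at about 62 mm and the pan at 36 mm. I'll start with B; the current yaw points the jaws between purple and yellow.

```bash
cat > go.py <<'E'
import sys,numpy as np
from scipy.spatial.transform import Rotation as R
from cell import read_state
s=read_state();r=R.from_quat(s["orientation"])
t=np.array([float(a) for a in sys.argv[1:4]])
print("t",s["time_s"],"pos",np.round(s["tool_pos"],4),"F",np.round(s["contact_force"],2),"gap",round(float(s["finger_gap"]),3),"tool x",np.round(r.as_matrix()[:,0],3),"z",np.round(r.as_matrix()[:,2],3))
print("units",np.round(r.inv().apply(t-s["tool_pos"])/.05,2))
E
python3 go.py .448 -.0125 .215
```

```text
t 0.1 pos [ 0.2338 -0.5791  0.2154] F [0.21 0.3  0.04] gap 0.997 tool x [ 0.927  0.374 -0.   ] z [-0.001  0.001 -1.   ]
units [ 8.21 -8.9   0.02]
```

Emit:
servo_tool([
  [0, 0.62, -0.68, 0, 0],
  [0, 0.62, -0.68, 0, 0],
  [0, 0.62, -0.68, 0, 0],
  [0, 0.62, -0.68, 0, 0],
  [0, 0.62, -0.68, 0, 0],
  [0, 0.62, -0.68, 0, 0],
  [0, 0.62, -0.68, 0, 0],
  [0, 0.62, -0.68, 0, 0],
  [0, 0.62, -0.68, 0, 0],
  [0, 0.62, -0.68, 0, 0],
  [0, 0.62, -0.68, 0, 0],
  [0, 0.62, -0.68, 0, 0],
], grip_force=30)

```text
time_s: 1.3
tool_pos: [0.4279, -0.0482, 0.2116]
orientation: [0.983, 0.184, -0.003, -0.001]
contact_force: [1.9, -0.5, 0.9]
finger_gap: 1.001
```

```bash
python3 go.py .448 -.0125 .12
```

```text
t 1.3 pos [ 0.4279 -0.0482  0.2116] F [ 1.88 -0.48  0.93] gap 1.001 tool x [ 0.932  0.363 -0.005] z [-0.005  0.    -1.   ]
units [ 0.64 -0.52  1.83]
```

Emit:
servo_tool([
  [0, 0.32, -0.26, 0.6, 0],
  [0, 0.32, -0.26, 0.6, 0],
  [0, 0, 0, 0.6, 0],
  [0, 0, 0, 0, 0],
])

```text
time_s: 1.7
tool_pos: [0.4513, -0.0023, 0.12]
orientation: [0.982, 0.19, 0.0, -0.002]
contact_force: [-1.2, 0.0, 0.0]
finger_gap: 1.001
```

```bash
python3 go.py .448 -.0125 .031
```

```text
t 1.7 pos [ 0.4513 -0.0023  0.12  ] F [-1.24  0.02  0.01] gap 1.001 tool x [0.928 0.373 0.001] z [-0.001  0.003 -1.   ]
units [-0.14  0.17  1.78]
```

Emit:
servo_tool([
  [0, -0.14, 0.17, 0.3, 0],
  [0, 0, 0, 0.4, 0],
  [0, 0, 0, 0, 0],
])

```text
time_s: 2.0
tool_pos: [0.4485, -0.0134, 0.0865]
orientation: [0.982, 0.19, 0.0, -0.002]
contact_force: [0.1, -0.1, 0.8]
finger_gap: 1.002
```

```bash
python3 go.py .448 -.0125 .030
```

```text
t 2.0 pos [ 0.4485 -0.0134  0.0865] F [ 0.1  -0.14  0.77] gap 1.002 tool x [0.928 0.373 0.001] z [-0.     0.003 -1.   ]
units [-0.   -0.02  1.13]
```

Emit:
servo_tool([
  [0, 0, 0, 0.4, 0],
  [0, 0, 0, 0.4, 0],
  [0, 0, 0, 0.3, 0],
  [0, 0, 0, 0, 0],
  [0, 0, 0, 0, 0],
])

```text
time_s: 2.5
tool_pos: [0.4534, -0.0154, 0.0378]
orientation: [0.982, 0.188, 0.004, 0.0]
contact_force: [-0.9, -0.4, 1.3]
finger_gap: 0.999
```

```bash
python3 go.py .448 -.0125 .030
python3 - <<'E'
from cell import *
import cv2
c=read_camera("scene");cv2.imwrite("pics/s1.png",cv2.resize(c["color"][130:330,130:400,::-1],None,fx=2.8,fy=2.8))
E
```

```text
t 2.5 pos [ 0.4534 -0.0154  0.0378] F [-0.88 -0.43  1.25] gap 0.999 tool x [0.929 0.369 0.008] z [ 0.008  0.001 -1.   ]
units [-0.08 -0.09  0.15]
```

View pics/s1.png

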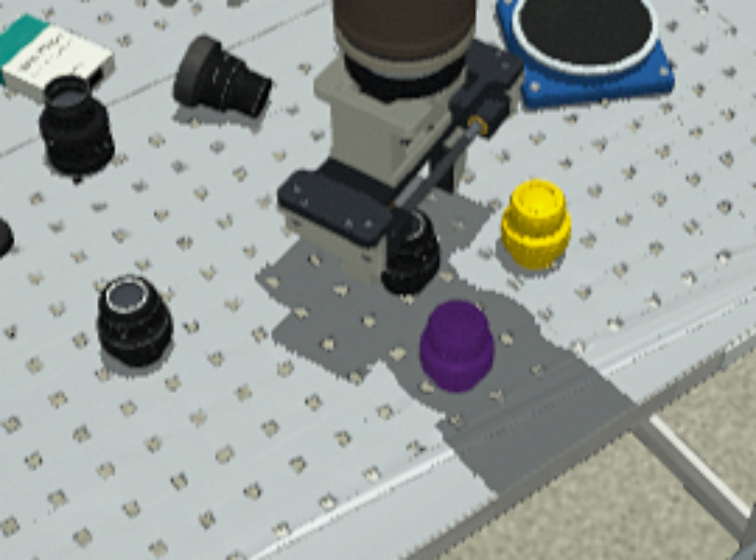

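The picture shows eyepiece B standing between the open fingers, with purple and yellow clear. I'll trim the position and close.

Emit:
servo_tool([
  [0, -0.08, -0.09, 0.15, 0],
  [0, 0, 0, 0, 0],
  [60, 0, 0, 0, 0],
  [120, 0, 0, 0, 0],
  [200, 0, 0, 0, 0],
  [255, 0, 0, 0, 0],
  [255, 0, 0, 0, 0],
  [255, 0, 0, 0, 0],
], grip_force=30)

```text
time_s: 3.35
tool_pos: [0.4495, -0.0126, 0.0326]
orientation: [0.982, 0.188, 0.006, 0.001]
contact_force: [0.5, -0.3, -0.3]
finger_gap: 0.527
```

```bash
python3 go.py .448 -.0125 .1
```

```text
t 3.35 pos [ 0.4495 -0.0126  0.0326] F [ 0.54 -0.32 -0.29] gap 0.527 tool x [0.929 0.369 0.012] z [ 0.012  0.001 -1.   ]
units [-0.01 -0.01 -1.35]
```

Gripped at about 48.5 mm. I'll lift and weigh it.

Emit:
servo_tool([
  [255, 0, 0, -0.4, 0],
  [255, 0, 0, -0.6, 0],
  [255, 0, 0, -0.6, 0],
  [255, 0, 0, 0, 0],
  [255, 0, 0, 0, 0],
  [255, 0, 0, 0, 0],
  [255, 0, 0, 0, 0],
])

```text
time_s: 4.05
tool_pos: [0.4469, -0.0128, 0.1134]
orientation: [0.982, 0.188, 0.004, 0.0]
contact_force: [-0.4, -0.0, 0.1]
finger_gap: 0.01
```

```bash
python3 go.py .557 -.27 .13
python3 - <<'E'
from cell import *
import cv2,numpy as np
f=[]
for i in range(8):
    c=read_camera("scene");s=read_state();f.append(s["contact_force"][2])
print(np.round(f,2),np.mean(f),s["finger_gap"],s["tool_pos"])
cv2.imwrite("pics/s2.png",cv2.resize(c["color"][100:320,130:400,::-1],None,fx=2.7,fy=2.7))
E
```

```text
t 4.05 pos [ 0.4469 -0.0128  0.1134] F [-0.36 -0.01  0.08] gap 0.01 tool x [0.929 0.369 0.008] z [ 0.008  0.001 -1.   ]
units [ 0.15  5.59 -0.32]
[-0.26 -0.8   0.17 -0.    0.13 -0.99 -0.49 -0.98] -0.40275915662815454 0.005348270822429534 [ 0.44743723 -0.01264949  0.11404183]
```

View pics/s2.png

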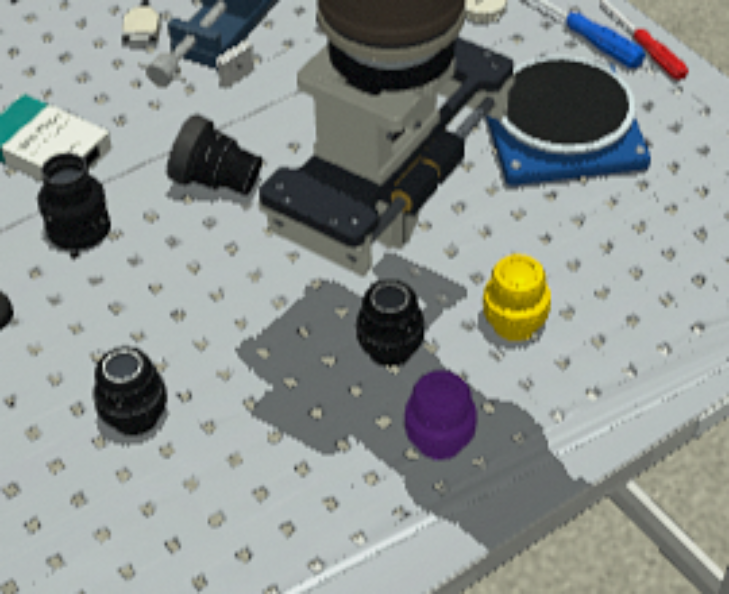

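The grip slipped off the top; B is still standing upright at crop (390,320). I'll measure its profile to choose a better grip height.

Run:
```python
from h import *
import cv2
from cell import *
c=read_camera("scene");W=cloud(c)
for nm,(x,y),W in(("B",(.447,-.0128),W),("A",(.506,.1725),cloud(np.load("scene0.npz"))),("Btop",(.448,-.0125),cloud(np.load("top0.npz")))):
    w=W.reshape(-1,3);w=w[np.isfinite(w).all(1)]
    w=w[(np.hypot(w[:,0]-x,w[:,1]-y)<.035)&(w[:,2]>.003)]
    r=np.hypot(w[:,0]-x,w[:,1]-y)
    print(nm,"top ctr",w[w[:,2]>.05][:,:2].mean(0).round(4),((w[:,:2].min(0)+w[:,:2].max(0))/2).round(4))
    for z in np.arange(.004,.066,.004):
        m=abs(w[:,2]-z)<.002
        if m.sum()>3: print(round(z,3),m.sum(),np.percentile(r[m],[50,90]).round(4))
cv2.imwrite("pics/s3.png",cv2.resize(c["color"][195:245,250:300,::-1],None,fx=12,fy=12,interpolation=cv2.INTER_CUBIC))
```

```text
B top ctr [ 0.4311 -0.011 ] [ 0.4419 -0.0121]
0.004 17 [0.0159 0.031 ]
0.008 5 [0.0158 0.0163]
0.02 28 [0.0226 0.0246]
0.024 32 [0.0229 0.0248]
0.028 34 [0.023  0.0245]
0.032 30 [0.0227 0.0244]
0.036 104 [0.0216 0.0246]
0.04 38 [0.0185 0.0224]
0.044 22 [0.0177 0.0191]
0.048 19 [0.0186 0.02  ]
0.052 35 [0.0185 0.02  ]
0.056 55 [0.0174 0.0199]
0.06 182 [0.0134 0.0184]
0.064 31 [0.0116 0.0169]
A top ctr [0.5032 0.1743] [0.5026 0.1712]
0.004 16 [0.0159 0.0269]
0.016 6 [0.0224 0.0227]
0.02 28 [0.0234 0.0245]
0.024 36 [0.0236 0.0249]
0.028 32 [0.0238 0.0249]
0.032 39 [0.0234 0.0254]
0.036 108 [0.0221 0.024 ]
0.04 47 [0.0191 0.022 ]
0.044 19 [0.0186 0.0203]
0.048 24 [0.0188 0.0195]
0.052 38 [0.0193 0.0206]
0.056 50 [0.0185 0.0201]
0.06 220 [0.0137 0.018 ]
0.064 30 [0.0123 0.0145]
Btop top ctr [ 0.4481 -0.0129] [ 0.447  -0.0092]
0.004 6 [0.0327 0.0338]
0.024 5 [0.0238 0.0243]
0.028 12 [0.0242 0.0259]
0.032 50 [0.0234 0.0253]
0.036 117 [0.0223 0.0249]
0.04 9 [0.0209 0.023 ]
0.048 10 [0.0192 0.0195]
0.052 29 [0.0192 0.0206]
0.056 142 [0.0164 0.0195]
0.06 234 [0.0128 0.0173]
0.064 11 [0.0113 0.0145]
```

View pics/s3.png

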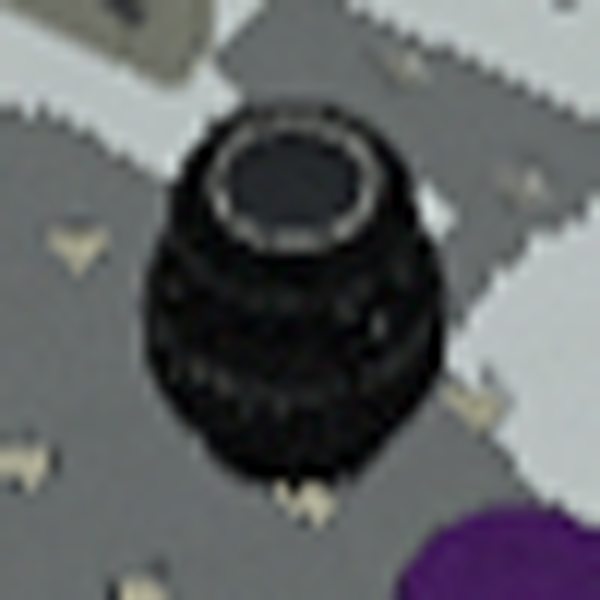

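Run:
```python
from h import *
from cell import *
from scipy.optimize import least_squares
def fit(W,x,y):
    w=W.reshape(-1,3);w=w[np.isfinite(w).all(1)]
    w=w[(np.hypot(w[:,0]-x,w[:,1]-y)<.034)]
    m=w[(w[:,2]>.02)&(w[:,2]<.033)]
    s=least_squares(lambda p:np.hypot(m[:,0]-p[0],m[:,1]-p[1])-.0255,[x,y],loss="soft_l1",f_scale=.001)
    t=w[(w[:,2]>.056)&(w[:,2]<.068)]
    return s.x.round(4),np.abs(s.fun).mean().round(4),((t.min(0)+t.max(0))/2).round(4)
print("B now",fit(cloud(read_camera("scene")),.447,-.0128))
print("B top",fit(cloud(read_camera("top")),.447,-.0128))
W=cloud(np.load("scene0.npz"))
print("B before",fit(W,.448,-.0128));print("A",fit(W,.506,.1725))
```

```text
B now (array([ 0.4504, -0.0139]), np.float64(0.0009), array([ 0.448 , -0.0121,  0.0603]))<stdin>:10: RuntimeWarning: Mean of empty slice.
  ret = ret.dtype.type(ret / rcount)
Traceback (most recent call last):
ValueError: zero-size array to reduction operation minimum which has no identity
```

Emit:
servo_tool([
  [0, 0, 0, 0, 0],
  [0, 0, 0, 0, 0],
  [0, 0, 0, 0, 0],
  [0, 0, 0, 0, 0],
])

```text
time_s: 5.0
tool_pos: [0.4475, -0.0127, 0.1142]
orientation: [0.982, 0.188, 0.005, 0.0]
contact_force: [0.0, 0.2, -0.4]
finger_gap: 0.304
```

```bash
python3 go.py .447 -.0125 .025
```

```text
t 5.0 pos [ 0.4475 -0.0127  0.1142] F [ 0.    0.25 -0.42] gap 0.304 tool x [0.929 0.369 0.009] z [ 0.01   0.001 -1.   ]
units [-0.03 -0.01  1.78]
```

The fingers move at about 0.8 of full opening per second, so I lifted before any force had built up. I'll retry with a longer close and a lower grip.

Emit:
servo_tool([
  [0, 0, 0, 0, 0],
  [0, 0, 0, 0, 0],
  [0, 0, 0, 0, 0],
  [0, 0, 0, 0, 0],
  [0, 0, 0, 0.3, 0],
  [0, 0, 0, 0, 0],
  [0, 0, 0, 0.5, 0],
  [0, 0, 0, 0, 0],
  [0, 0, 0, 0.5, 0],
  [0, 0, 0, 0, 0],
])

```text
time_s: 6.0
tool_pos: [0.4503, -0.0126, 0.0511]
orientation: [0.982, 0.188, 0.006, 0.001]
contact_force: [-1.0, -0.4, 1.3]
finger_gap: 0.996
```

```bash
python3 go.py .449 -.013 .026
```

```text
t 6.0 pos [ 0.4503 -0.0126  0.0511] F [-1.02 -0.42  1.3 ] gap 0.996 tool x [0.929 0.369 0.012] z [ 0.013  0.001 -1.   ]
units [-0.03 -0.    0.5 ]
```

Emit:
servo_tool([
  [0, -0.03, 0, 0.3, 0],
  [0, 0, 0, 0.2, 0],
  [0, 0, 0, 0, 0],
  [255, 0, 0, 0, 0],
  [255, 0, 0, 0, 0],
  [255, 0, 0, 0, 0],
  [255, 0, 0, 0, 0],
  [255, 0, 0, 0, 0],
  [255, 0, 0, 0, 0],
  [255, 0, 0, 0, 0],
  [255, 0, 0, 0, 0],
  [255, 0, 0, 0, 0],
  [255, 0, 0, 0, 0],
], grip_force=35)

```text
time_s: 7.3
tool_pos: [0.4534, -0.012, 0.0326]
orientation: [0.982, 0.188, 0.01, 0.001]
contact_force: [-0.7, 0.5, 2.1]
finger_gap: 0.453
```

```bash
python3 go.py .449 -.013 .1
```

```text
t 7.3 pos [ 0.4534 -0.012   0.0326] F [-0.71  0.51  2.15] gap 0.453 tool x [0.929 0.37  0.019] z [ 0.02   0.001 -1.   ]
units [-0.06 -0.   -1.35]
```

Run:
```python
from cell import *
import cv2
c=read_camera("scene");cv2.imwrite("pics/s4.png",cv2.resize(c["color"][160:270,200:340,::-1],None,fx=5,fy=5,interpolation=cv2.INTER_CUBIC))
```

```text
(no output)
```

View pics/s4.png

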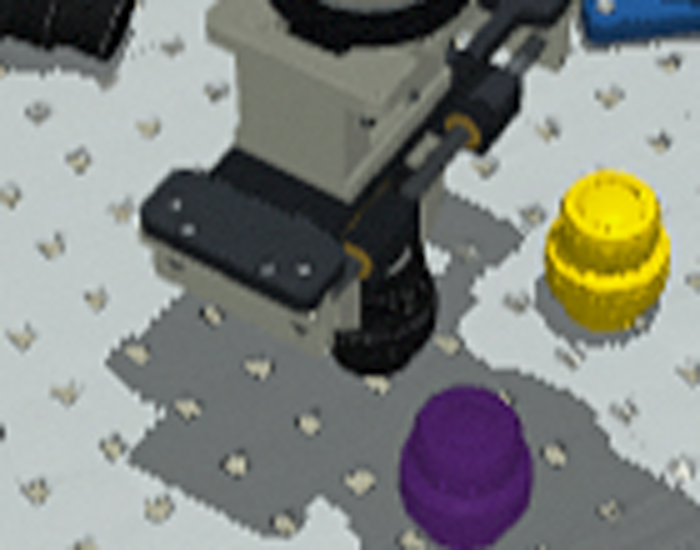

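Run:
```python
from h import *
from cell import *
import cv2
c=read_camera("scene");W=cloud(c);col=c["color"].astype(int)
s=read_state();print(s["tool_pos"],s["finger_gap"],s["contact_force"],s["wrist_torque"])
m=(col.max(-1)<60)&np.isfinite(W).all(-1)&(W[...,2]>.003)&(W[...,2]<.07)&(np.hypot(W[...,0]-.447,W[...,1]+.013)<.06)
w=W[m]
for z in np.arange(.004,.07,.004):
    k=abs(w[:,2]-z)<.002
    if k.sum()>2: print(round(z,3),k.sum(),w[k].min(0)[:2].round(4),w[k].max(0)[:2].round(4))
```

```text
[ 0.45339791 -0.01196368  0.0325883 ] 0.45130497420822596 [0.64365769 0.51675187 0.64109782] [ 0.17759652  0.06343659 -0.01886929]
0.004 6 [ 0.4337 -0.0194] [0.4448 0.0026]
0.008 4 [ 0.4322 -0.0131] [ 0.4368 -0.0015]
0.02 20 [ 0.4241 -0.0299] [0.443 0.009]
0.024 28 [ 0.423  -0.0241] [0.4433 0.0106]
0.028 24 [ 0.4241 -0.0287] [0.4435 0.008 ]
0.032 25 [ 0.4247 -0.0274] [0.4399 0.0087]
0.036 73 [ 0.4251 -0.0379] [0.4459 0.0101]
0.04 23 [ 0.4236 -0.0303] [0.4385 0.0088]
0.044 10 [ 0.4293 -0.0191] [0.4362 0.0007]
0.048 20 [ 0.4286 -0.0386] [0.4503 0.0005]
0.052 15 [ 0.429  -0.0252] [4.337e-01 1.000e-04]
0.056 30 [ 0.4296 -0.0358] [4.499e-01 3.000e-04]
0.06 36 [ 0.4293 -0.0308] [0.4432 0.0009]
```

The gap is static at 0.45 and the eyepiece is centred between the pads. I'll try a slow lift.

Emit:
servo_tool([
  [255, 0, 0, -0.3, 0],
  [255, 0, 0, -0.3, 0],
  [255, 0, 0, -0.3, 0],
  [255, 0, 0, -0.2, 0],
  [255, 0, 0, 0, 0],
  [255, 0, 0, 0, 0],
])

```text
time_s: 8.0
tool_pos: [0.4486, -0.0135, 0.0865]
orientation: [0.982, 0.188, 0.006, 0.001]
contact_force: [-0.2, 0.9, -5.2]
finger_gap: 0.454
```

Run:
```python
from cell import *
import cv2,numpy as np
f=[]
for i in range(8):
    c=read_camera("scene");s=read_state();f.append(s["contact_force"][2])
print(np.round(f,2),np.mean(f),s["finger_gap"],s["tool_pos"],np.round(s["tau"],2))
cv2.imwrite("pics/s5.png",cv2.resize(c["color"][160:270,200:340,::-1],None,fx=5,fy=5,interpolation=cv2.INTER_CUBIC))
```

```text
[-4.23 -4.69 -5.43 -5.55 -4.59 -4.9  -4.72 -5.18] -4.912561777523022 0.44759454359820994 [ 0.44876442 -0.01320906  0.08661099] [  0.   -50.94  -3.21 -23.45   0.    -0.16  -0.  ]
```

View pics/s5.png

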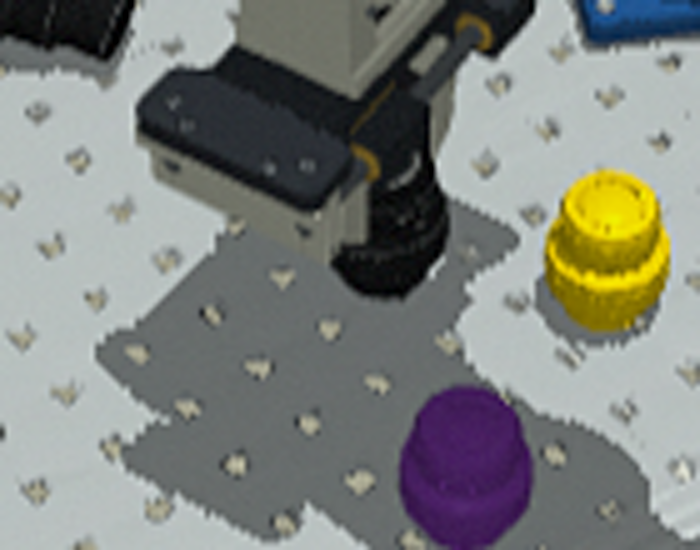

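B is held and reads about -4.9 N against -0.4 N empty, i.e. about 0.46 kg, so it is the heavy one. I'll take it to the pan.

```bash
python3 go.py .557 -.27 .13
```

```text
t 8.4 pos [ 0.4488 -0.0132  0.0866] F [ 0.07 -0.43 -5.18] gap 0.448 tool x [0.929 0.369 0.011] z [ 0.012  0.    -1.   ]
units [ 0.12  5.58 -0.84]
```

Emit:
servo_tool([
  [255, 0, 0, -0.4, 0],
  [255, 0, 0.1, -0.4, 0],
  [255, 0, 0.25, -0.2, 0],
  [255, 0, 0.4, 0, 0],
  [255, 0, 0.5, 0, 0],
  [255, 0, 0.5, 0, 0],
  [255, 0, 0.5, 0, 0],
  [255, 0, 0.5, 0, 0],
  [255, 0, 0.5, 0, 0],
  [255, 0, 0.5, 0, 0],
  [255, 0, 0.5, 0, 0],
  [255, 0, 0.5, 0, 0],
  [255, 0, 0.4, 0, 0],
  [255, 0, 0.3, 0, 0],
  [255, 0, 0.2, 0, 0],
  [255, 0, 0, 0, 0],
])

```text
time_s: 10.0
tool_pos: [0.5541, -0.2849, 0.1345]
orientation: [0.982, 0.19, 0.002, -0.0]
contact_force: [-0.8, 0.4, -4.7]
finger_gap: 0.451
```

```bash
python3 go.py .557 -.27 .10
```

```text
t 10.0 pos [ 0.5541 -0.2849  0.1345] F [-0.75  0.36 -4.72] gap 0.451 tool x [0.928 0.373 0.005] z [ 0.005  0.002 -1.   ]
units [ 0.16 -0.25  0.69]
```

Emit:
servo_tool([
  [255, 0.16, -0.25, 0.3, 0],
  [255, 0, 0, 0.4, 0],
  [255, 0, 0, 0.3, 0],
  [255, 0, 0, 0, 0],
  [255, 0, 0, 0, 0],
])

```text
time_s: 10.5
tool_pos: [0.5566, -0.2651, 0.0834]
orientation: [0.981, 0.192, 0.002, -0.002]
contact_force: [-0.1, -0.1, -5.6]
finger_gap: 0.452
```

```bash
python3 go.py .557 -.27 .062
```

```text
t 10.5 pos [ 0.5566 -0.2651  0.0834] F [-0.1  -0.1  -5.56] gap 0.452 tool x [0.927 0.376 0.005] z [ 0.004  0.004 -1.   ]
units [-0.03  0.1   0.43]
```

Emit:
servo_tool([
  [255, -0.02, 0.08, 0.14, 0],
  [255, 0, 0, 0.14, 0],
  [255, 0, 0, 0.1, 0],
  [255, 0, 0, 0, 0],
  [255, 0, 0, 0, 0],
])

```text
time_s: 11.0
tool_pos: [0.5587, -0.2693, 0.0656]
orientation: [0.981, 0.192, 0.004, -0.001]
contact_force: [-0.9, 0.3, -2.5]
finger_gap: 0.454
```

```bash
python3 go.py .557 -.27 .062
python3 - <<'E'
from cell import *
import cv2
c=read_camera("scene");cv2.imwrite("pics/s6.png",cv2.resize(c["color"][80:190,270:410,::-1],None,fx=5,fy=5,interpolation=cv2.INTER_CUBIC))
E
```

```text
t 11.0 pos [ 0.5587 -0.2693  0.0656] F [-0.87  0.3  -2.47] gap 0.454 tool x [0.926 0.376 0.008] z [ 0.007  0.003 -1.   ]
units [-0.04  0.    0.07]
```

View pics/s6.png

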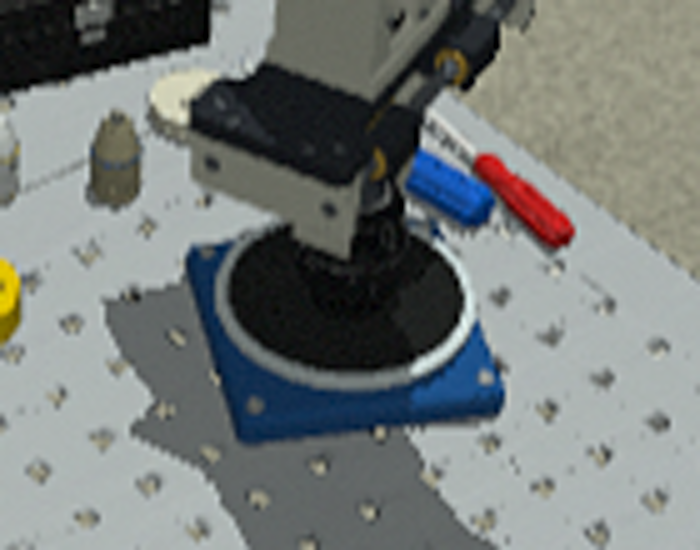

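The picture shows the eyepiece mid-pan with the foot on the mat, and the load is already shifting onto the pan. I'll lower until it carries the full weight.

Emit:
servo_tool([
  [255, 0, 0, 0.1, 0],
  [255, 0, 0, 0.08, 0],
  [255, 0, 0, 0, 0],
  [255, 0, 0, 0, 0],
])

```text
time_s: 11.45
tool_pos: [0.5602, -0.2691, 0.0617]
orientation: [0.981, 0.192, 0.006, 0.0]
contact_force: [-2.5, -0.1, -1.8]
finger_gap: 0.456
```

```bash
python3 go.py .557 -.27 .062
```

```text
t 11.45 pos [ 0.5602 -0.2691  0.0617] F [-2.47 -0.09 -1.85] gap 0.456 tool x [0.926 0.376 0.011] z [ 0.011  0.001 -1.   ]
units [-0.07 -0.01 -0.01]
```

Emit:
servo_tool([
  [255, 0, 0, 0.1, 0],
  [255, 0, 0, 0.06, 0],
  [255, 0, 0, 0, 0],
])

```text
time_s: 11.75
tool_pos: [0.5617, -0.2689, 0.0615]
orientation: [0.981, 0.192, 0.007, 0.002]
contact_force: [-3.0, 0.5, -1.7]
finger_gap: 0.452
```

```bash
python3 go.py .557 -.27 .062
```

```text
t 11.75 pos [ 0.5617 -0.2689  0.0615] F [-2.96  0.51 -1.71] gap 0.452 tool x [0.926 0.376 0.013] z [ 0.015 -0.001 -1.   ]
units [-0.1  -0.01 -0.01]
```

Emit:
servo_tool([
  [0, 0, 0, 0, 0],
  [0, 0, 0, 0, 0],
  [0, 0, 0, 0, 0],
  [0, 0, 0, 0, 0],
  [0, 0, 0, 0, 0],
  [0, 0, 0, 0, 0],
  [0, 0, 0, 0, 0],
  [0, 0, 0, 0, 0],
])

```text
time_s: 12.55
tool_pos: [0.5633, -0.2699, 0.0604]
orientation: [0.981, 0.192, 0.008, 0.003]
contact_force: [-0.6, 0.1, -0.8]
finger_gap: 0.998
```

```bash
python3 go.py .557 -.27 .062
python3 - <<'E'
from cell import *
import cv2
c=read_camera("scene");cv2.imwrite("pics/s7.png",cv2.resize(c["color"][80:190,270:410,::-1],None,fx=5,fy=5,interpolation=cv2.INTER_CUBIC))
E
```

```text
t 12.55 pos [ 0.5633 -0.2699  0.0604] F [-0.55  0.14 -0.77] gap 0.998 tool x [0.927 0.376 0.015] z [ 0.018 -0.002 -1.   ]
units [-0.12 -0.05 -0.03]
```

View pics/s7.png

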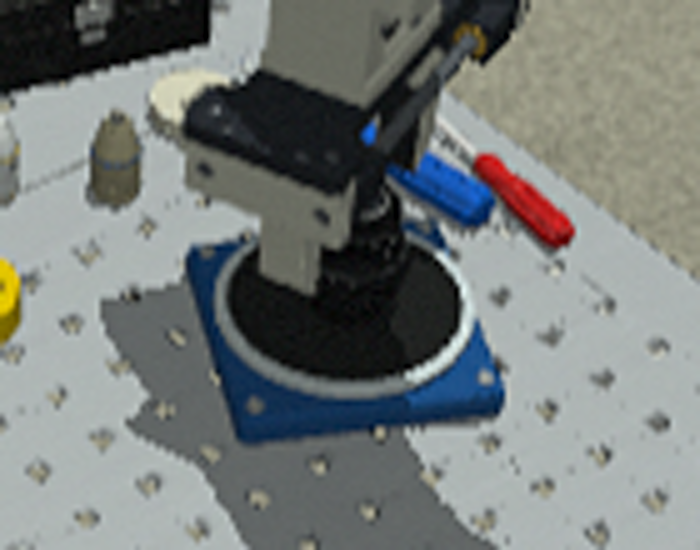

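The fingers are open and the eyepiece is standing on the pan. I'll retreat straight up, then move aside.

Emit:
servo_tool([
  [0, 0, 0, -0.3, 0],
  [0, 0, 0, -0.4, 0],
  [0, 0, 0, -0.6, 0],
  [0, 0, 0, -0.8, 0],
  [0, 0, 0, -0.8, 0],
  [0, -0.3, 0.5, -0.2, 0],
  [0, -0.6, 0.7, 0, 0],
  [0, -0.6, 0.7, 0, 0],
  [0, -0.6, 0.7, 0, 0],
  [0, -0.6, 0.5, 0, 0],
  [0, -0.3, 0.2, 0, 0],
  [0, 0, 0, 0, 0],
])

```text
time_s: 13.8
tool_pos: [0.4837, -0.4842, 0.2363]
orientation: [0.981, 0.195, 0.013, 0.006]
contact_force: [0.0, -0.3, 0.9]
finger_gap: 1.001
```

Run:
```python
from cell import *
from h import *
import cv2
s=read_state();print(s["time_s"],s["tool_pos"],s["contact_force"])
for n in("scene","top"):
    c=read_camera(n);W=cloud(c)
    cv2.imwrite(f"pics/end_{n}.png",c["color"][...,::-1])
    w=W.reshape(-1,3);w=w[np.isfinite(w).all(1)]
    r=np.hypot(w[:,0]-.557,w[:,1]+.27)
    p=w[(r<.058)&(r>.035)&(w[:,2]>.015)&(w[:,2]<.05)]
    t=w[(r<.05)&(w[:,2]>.075)&(w[:,2]<.1)]
    b=w[(r<.05)&(w[:,2]>.045)&(w[:,2]<.1)]
    print(n,"pan z",np.median(p[:,2]).round(4),"top max",np.percentile(t[:,2],95).round(4),"top ctr",((t.min(0)+t.max(0))/2).round(4),"body ctr",((b.min(0)+b.max(0))/2).round(4),np.ptp(b,0).round(4))
    a=w[(np.hypot(w[:,0]-.506,w[:,1]-.1725)<.04)&(w[:,2]>.05)]
    print("A top",((a.min(0)+a.max(0))/2).round(4),a[:,2].max().round(3))
```

```text
13.8 [ 0.48367495 -0.4842072   0.23625922] [ 0.02756605 -0.31691463  0.91761938]
scene pan z 0.0281 top max 0.0905 top ctr [ 0.5537 -0.2689  0.0836] body ctr [ 0.5545 -0.2694  0.0686] [0.0542 0.0494 0.047 ]
A top [0.5065 0.1731 0.0571] 0.064
top pan z 0.0269 top max 0.0894 top ctr [ 0.5553 -0.2702  0.0833] body ctr [ 0.5549 -0.2703  0.0683] [0.0487 0.0498 0.046 ]
A top [0.5077 0.1729 0.0568] 0.063
```

View pics/end_scene.png

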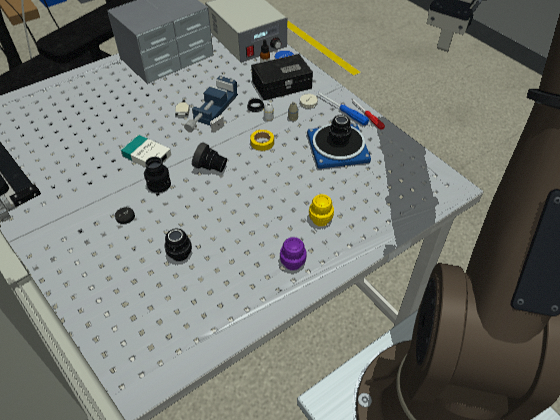

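View pics/end_top.png

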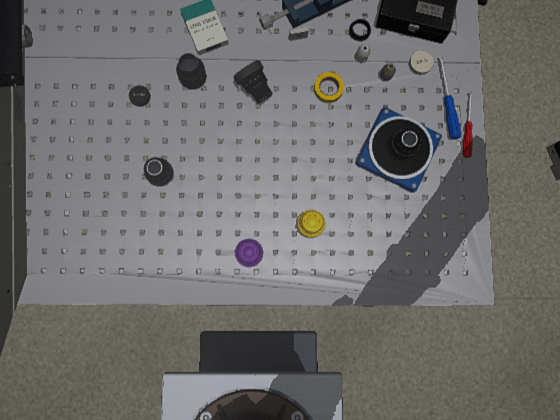

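The eyepiece stands upright on the pan, at scene (340,128) and top (408,139), about 2-3 mm from the centre. The pan has sunk 8 mm. The other look-alike is untouched and upright at (178,243), and the arm is clear.

```bash
python3 -c "
from cell import *
print(finish_job())"
```

```text
the job is handed in; nothing more can be done
None
```

The heavier eyepiece is standing upright on the scale pan and I handed the job in at about 14 s of the 51 s allowed. No verdict was reported.

- **Telling them apart:** I lifted the eyepiece nearer the scale (top camera pixel (260,204)). The wrist read about -4.9 N with it held and -0.4 N empty, so it weighs roughly 0.46 kg and is the real one. I did not lift the other; its identity as the dummy follows from that weight and from the pan sinking to its stop.
- **On the pan:** both cameras put its axis 2–3 mm from the pan's centre. The pan top dropped about 8 mm (from 36 to 28 mm in one view, from 35 to 27 mm in the other), which is its stop.
- **The dummy:** it stands upright and unmoved at about (0.507, 0.173), more than 0.4 m from the pan.
- **The arm:** it is clear of everything.

**Not as expected:**
- On the first grasp I lifted before the fingers had built up force. They slid off, and the eyepiece stayed standing where it was. The second grasp waited longer and held.
- While holding it, the gripper reported about 42 mm instead of the expected 51 mm. I did not explain this; the grip was steady throughout.

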